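Fit the scooter battery and tighten its wing nut

ROBOT

A 7-joint arm with a two-finger parallel gripper is mounted at the origin on the work surface. World frame = base frame: x ahead of the robot, y to its left, z up, the work surface at z = 0. Lengths are in m, angles in rad, forces in N, time in s.
With the tool pointing down it reaches from about 0.4 to 0.75 m from the base axis. Payload 19.5 kg.
Tool frame: the origin (TCP) lies at the very end of the fingers, on their centre line; the grasp point (between the pads) lies 19 mm behind it (robot.grasp_offset is the distance from the TCP to the grasp point, in m); z points along the fingers, y is the line along which they close (so a half turn about z gives the same grasp; the last joint's range is limited). The gripper opens to 85 mm and grips with 20 to 120 N. Pads are 22 mm wide; open, the fingers measure 114 mm over their backs; the gripper's body (76 mm by 85 mm) begins 54 mm behind the grasp point. The pads swing forward as they close: fully open they stand 13 mm farther back than shut.
Start: joints at [1.289, 0.707, -0.028, 1.485, 0.022, 0.951, -0.075], TCP at [0.137, -0.559, 0.231] pointing down, gripper open.
Joint ranges: [-2.71, 2.71], [-0.32, 2.16], [-1.57, 1.52], [0, 2.45], [-1.46, 4.6], [0, 2.02], [-2.83, 2.83]. Speed limits (rad/s): [1.89, 1.89, 2.57, 2.57, 3.01, 3.01, 3.01].

INTERFACE

Orientations are given as [roll, pitch, yaw] about the fixed x, y, z axes, in that order (R = Rz(yaw) Ry(pitch) Rx(roll)).
In Python, from workcell import sensors, snapshot, calibration, job_done, robot gives the robot as it stands. The module is installed in compiled form; this text tells all that it offers.
- The arm moves only by the tool arm_command, never from a script. Its argument "increments" is a list of rows, each a list of 3 entries, a list of its own where there are three numbers: the turn, a rotation vector about the tool's x, y, z in rad, then the shift along the tool's x, y, z in m, then the opening, from 0 (shut) to 1 (fully open). In form: [[[ax, ay, az], [tx, ty, tz], grip], ...]. A call has 1 to 10 rows; each row is the pose to reach, as a shift and turn from the pose commanded when the call began, along the tool's axes at that moment; what a row does not reach only later rows make up. A row lasts 1/8 s, in which the tool goes at most 62.5 mm and 10.7 degrees, less where a joint would pass 70% of its speed; a pose out of reach is approached as far as the arm can. A call with a gripper value outside its range is refused whole. The fingers move at their own pace and stop on an object; "grip_force" is the grip in N (left out, the last holds). Time passes only in rows, so rows that repeat a pose let the fingers close. It gives the time, the measured TCP pose, the force, the opening and the grip force at its end, in the units of the state.
- sensors.read_state(): the state, without advancing time (a new reading comes with each control period).
- snapshot(name): name is "side" or "top"; returns the picture (400x640x3 uint8, red, green, blue); there is no depth.
- calibration(name): a dict with "vertical_fov" (degrees; the focal length in pixels is half the picture's height over the tangent of half this angle, whatever the lens; pixels are square), "cx", "cy" (the principal point, pixels), "R" (3x3) and "t" (3): a world point X has camera coordinates R X + t. Camera axes: x right, y down, z forward; pixel columns grow to the right and rows downward; lengths in m; the calibration is good to about 2 mm. A picture is of the moment at which its call begins. calibration takes no time and is no camera call.
- job_done(): hands the job in; it is judged then, once.
The state is a dict: "time": time; "q": joint angles; "joint_vel": joint speeds; "joint_torque": joint torques, N m; "position": TCP position; "tool_rot": TCP orientation; "ft_force": force on the tool from outside, world axes, zero at the start; "ft_torque": the same for the moment, N m; "width": opening from 0.0 (shut) to 1.0 (fully open); "gripper_force": force on a finger pad.
Only numpy, scipy, OpenCV 4.12 (cv2) and the standard library are available. Lean on these libraries where they do the work, as an engineer would, in place of code of your own. Each camera call takes 0.05 s, during which the arm holds its last target. There are 200 camera calls.

TASK

Slide the scooter battery pack lengthwise into the sleeve on the inclined tray until it rests against the end stop, and then tighten the wing nut on top of the sleeve clockwise as far as it goes, taking a fresh grip as often as needed. Do not knock the two upright fuse holders beside the nut, leave the other things on the bench where they are, and let go of everything.

Things in the scene. Friction and masses are not known exactly. Their poses are not given: they have to be found in the camera images.
- tray: Aluminium battery tray on a fixed stand, tilted 25 degrees: it faces away from the robot, its end nearer the robot is the higher. Origin: on the tray's floor, mid-width, at the sleeve's end stop (lower, far end). x runs up the slope along the tray (roughly towards the robot), y across it, z square off its floor. Floor: x = -25 to 275 mm, 160 mm wide; lips 15 mm high at y = +-78.
- wing_grip (a point): Steel wing nut on the sleeve's roof, axis square to the tray's floor at tray x = 30, y = 0. This point: on the axis at tray z = 86 mm, at gripping height; turns with the nut: x along the wings, z as the tray's. Wings: flat, 9 mm thick, 66 mm over the tips, tray z = 73 to 99 mm; between them (12 mm either side of the axis) a web as thick, up to z = 88. Hub below, 26 mm in diameter.
- wingnut (a joint): Turn of the wing nut in rad: grows as it is turned clockwise seen from above; starts between 0 and 0.7, stops hard at 2.9 = tight; there the wings lie square across the tray (along tray y). It stays where it is left; needs about 0.1 N m.
- fuse_a: Upright fragile fuse holder, a dark cylinder 18 mm in diameter and 95 mm tall, fixed on the tray's floor at tray x = 30, y = +49.5 mm (40.5 mm of free room from the nut's axis). Origin at the centre of its foot; axes as the tray's.
- fuse_b: The same fuse holder at tray x = 30, y = -49.5 mm.
- battery_center (a point): Battery pack, a grey box 150 mm long (x), 56 mm wide (y), 44 mm high (z) with black bands near its ends and a pale label, 0.35 to 0.65 kg, lying flat on the bench. This point is its centre. Either end may go in first; fully home its centre is at tray x = 75, y = 0, z = 22 mm, and its upper 90 mm stick out of the sleeve.
- tyre: Bystander: wheel with rubber tyre lying flat, 216 mm in diameter, 50 mm high. Origin under its centre.
- screwdriver: Bystander: screwdriver lying on the bench.
- wrench: Bystander: wrench lying on the bench.
- jar: Bystander: jar 72 mm in diameter, 90 mm high. Origin under its centre.
- sleeve_mouth (a point): Centre of the mouth of the grey sleeve fixed on the tray: tray x = 60, y = 0, z = 24 mm. The sleeve is open only at this upper end. Inside: tray x = 0 (end stop) to 60, 62 mm wide, 48 mm high, over the tray's floor. Walls 5 mm, roof 6 mm (top at tray z = 54). Side and roof edges flare outward to x = 74. Axes as the tray's.
Mind the look-alikes: they are no part of the job. Leave any turquoise look-alike of the part that bears battery_center alone.

How it is judged:
On the way, in this order (a step that is already met when the one before it is completed fails the run):
1. the battery is fully home in the sleeve (x of battery_center in the frame of tray between 0.07 and 0.079 m and angle between the x axis of battery_center and the x axis of tray, either way round below 0.1 rad and z of battery_center in the frame of tray below 0.03 m and y of battery_center in the frame of tray between -0.006 and 0.006 m), for 0.2 s.
2. the wing nut is tight (value of joint wingnut above 2.72 rad), for 0.2 s.
At the end, for the whole second after the job is handed in: The battery lies in the sleeve within 4 mm of its end stop, in line with the tray (within 0.1 rad and 6 mm) and down on its floor; the wing nut is turned past 2.72 of its 2.9 rad (all of step 1 and value of joint wingnut above 2.72 rad); the robot touches nothing.
It fails at once if a fuse holder is knocked (more than 12 N) (contact force between any of fuse_a, fuse_b and anything else above 12 N).
It fails at once if a bystander is moved by more than 30 mm (distance of any of tyre, screwdriver, wrench, jar from where it was at the start of the episode above 0.03 m).
It also fails if it takes over 72 s, if anything falls off the work surface, if the arm or the gripper's body presses on something with over 40 N, if the wrist force passes 120 N, or if a joint passes its speed limit or range.

## Working session

There is one attempt and no reset: what is moved stays moved. The work goes in short steps, Python scripts to look and compute and a tool call to move; the robot and the scene stay as the last step left them, time stands still between calls to the robot, and variables do not carry over. Pictures are saved under pics/ and viewed, at most 13 in all, crops included, and the job is handed in when it is done.

Besides the shell and the picture viewer there is one more tool, called after ">>>" in YAML: its name, and indented under it one key for each argument. arm_command: Moves the arm, as the interface text tells. Its arguments: {"type":"object","properties":{"increments":{"type":"array","items":{"type":"array"}},"grip_force":{"type":"number"}},"required":["increments"]}

```bash
mkdir -p pics; python3 - <<'E'
from workcell import sensors, snapshot, calibration, robot
import cv2
for n in("top","side"):
    cv2.imwrite(f"pics/{n}0.png",snapshot(n)[:,:,::-1]); c=calibration(n); print(n,c)
print(sensors.read_state()); print([a for a in dir(robot) if a[0]!='_'])
E
```

```text
top {'vertical_fov': 46.162940615585946, 'cx': 324.9885936239163, 'cy': 199.08780638236354, 'R': array([[ 0.0245471 , -0.99968584,  0.00506596],
       [-0.98686759, -0.02504103, -0.15957855],
       [ 0.15965527, -0.00108224, -0.98717224]]), 't': array([-0.00523548,  0.54169691,  1.44752227])}
side {'vertical_fov': 54.52262574468205, 'cx': 315.50222631654145, 'cy': 197.5374378039586, 'R': array([[-0.83387353, -0.55192634, -0.00567935],
       [-0.27143588,  0.41901266, -0.86645886],
       [ 0.48060119, -0.72097552, -0.49921618]]), 't': array([0.43961334, 0.21967085, 1.20950457])}
{'time': 0.1, 'q': array([ 1.28926635,  0.70702506, -0.02762107,  1.48494744,  0.02200162,
        0.95090844, -0.07553091]), 'joint_vel': array([ 0.00092374, -0.00261416, -0.00013466, -0.00278979, -0.00045486,
       -0.00059245,  0.00141362]), 'joint_torque': array([ 2.62656104e-03, -8.84293699e+01,  1.23677071e+00, -2.36455482e+01,
        1.70270383e-02,  5.04146024e-03,  1.35492892e-04]), 'position': array([ 0.13652934, -0.55831131,  0.23088433]), 'tool_rot': array([-3.14060727e+00,  2.87893348e-05,  2.39802306e-01]), 'ft_force': array([-0.17605101, -0.62116872,  1.04569573]), 'ft_torque': array([-0.03380787, -0.01281051, -0.05735548]), 'gripper_force': 0.0, 'width': 0.9985675896455387}
['PlanningError', 'grasp_offset']
```

View pics/top0.png

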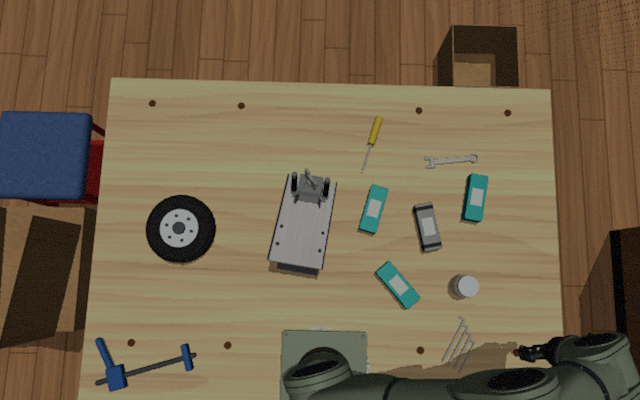

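View pics/side0.png

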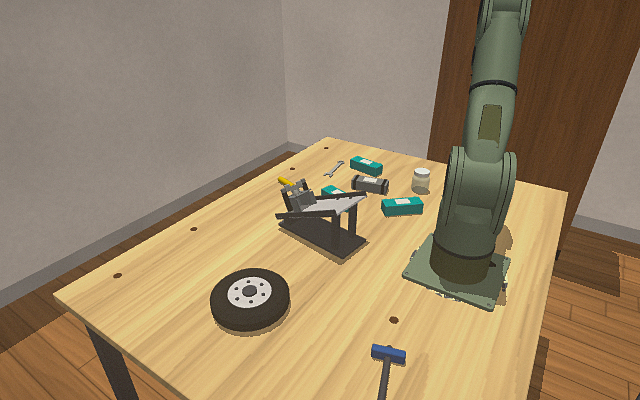

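The grey box with black bands at top (427,227) is the battery. The look-alikes are the turquoise boxes at (374,209), (475,198) and (397,285). The tray runs from (297,268) to (312,180), with the sleeve and nut near (310,185). The wheel is at (180,228), the jar at (466,286), the screwdriver at (372,143) and the wrench at (452,160).

```bash
python3 - <<'E'
import cv2,numpy as np
t=cv2.imread("pics/top0.png"); s=cv2.imread("pics/side0.png")
a=cv2.resize(t[160:285,260:450],None,fx=4,fy=4,interpolation=cv2.INTER_CUBIC)
cv2.imwrite("pics/tc.png",a)
b=cv2.resize(s[170:260,270:400],None,fx=6,fy=6,interpolation=cv2.INTER_CUBIC)
cv2.imwrite("pics/sc.png",b)
E
```

```text
(no output)
```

View pics/tc.png

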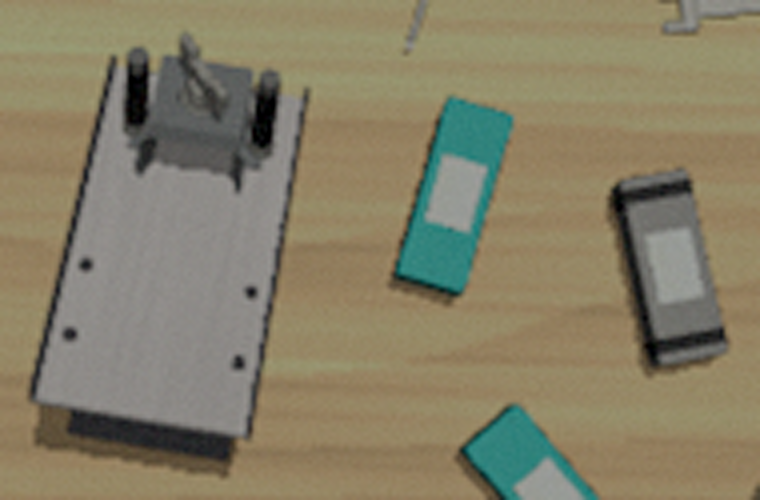

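View pics/sc.png

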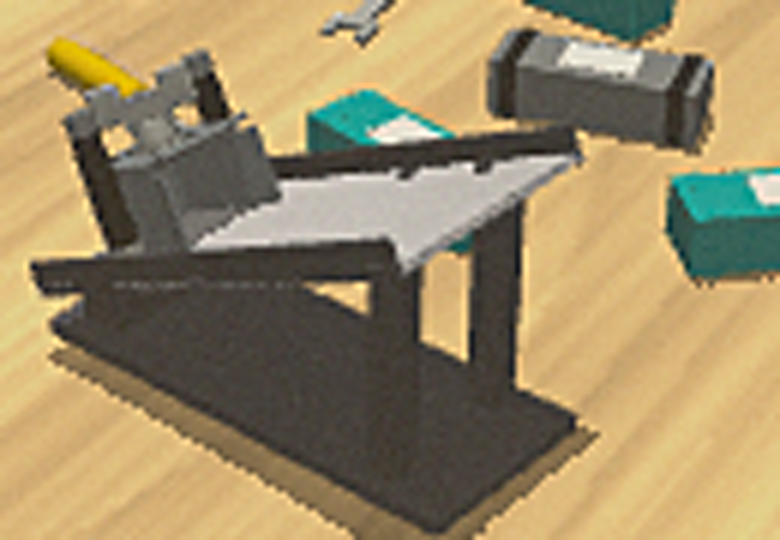

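The tray's mouth faces the robot. The fuse tops are at crop (138,55) and (268,78), and the wings run (187,40)→(215,105). The chosen battery is grey with black bands and its far end is at the top. Next I fit the poses to these correspondences.

```bash
cat > h.py <<'E'
import numpy as np
from scipy.optimize import least_squares
from scipy.spatial.transform import Rotation as Ro
from workcell import calibration
C={n:calibration(n) for n in("top","side")}
def proj(n,X):
    c=C[n];f=200/np.tan(np.radians(c["vertical_fov"]/2));p=np.asarray(X)@c["R"].T+c["t"]
    return np.c_[f*p[:,0]/p[:,2]+c["cx"],f*p[:,1]/p[:,2]+c["cy"]]
tc=lambda p:(np.array(p)+.5)/4-.5+[260,160]
sc=lambda p:(np.array(p)+.5)/6-.5+[270,170]
def trayR(yaw): # yaw=0: tray x -> world -x, 25deg up
    a=np.radians(25); x=np.array([-np.cos(a),0,np.sin(a)]);z=np.array([np.sin(a),0,np.cos(a)])
    return Ro.from_euler("z",yaw).as_matrix()@np.c_[x,np.cross(z,x),z]
def trayP(p,X): return np.asarray(X)@trayR(p[3]).T+p[:3]
E
cat > fit.py <<'E'
from h import *
T=[([30,49.5,95],(268,78)),([30,-49.5,95],(138,55)),([275,-80,0],(35,402)),([275,80,0],(248,437)),([-25,-78,15],(112,58)),([-25,78,15],(307,92))]
S=[([275,-78,15],(392,240)),([-25,-78,15],(33,263)),([275,78,15],(576,127)),([275,-80,0],(402,272)),([275,80,0],(580,157)),([30,49.5,95],(200,55))]
def fit(f,p0,T,S):
    XT=np.array([a for a,_ in T])/1e3;XS=np.array([a for a,_ in S])/1e3
    uT=tc([b for _,b in T]);uS=sc([b for _,b in S])
    g=lambda p:np.r_[proj("top",f(p,XT))-uT,proj("side",f(p,XS))-uS].ravel()
    r=least_squares(g,p0,loss="soft_l1");print(np.round(r.x,4));print(np.round(g(r.x).reshape(-1,2),1).tolist());return r.x
t=fit(trayP,[.6,.05,.05,0],T,S)
B=lambda p,X:X@Ro.from_euler("z",p[2]).as_matrix().T+[p[0],p[1],.022]
h=22
b=fit(B,[.55,-.27,0],[([75,28,h],(617,183)),([75,-28,h],(689,171)),([-75,-28,h],(726,343)),([-75,28,h],(655,358))],
 [([75,28,h],(492,62)),([75,-28,h],(518,30)),([-75,-28,h],(714,62)),([75,28,-h],(490,112)),([-75,28,-h],(675,147))])
for ph in range(30,80,5):
    a=np.radians(ph);w=np.array([[s*33*np.cos(a)+30,s*33*np.sin(a),99] for s in(-1,1)])/1e3
    q=proj("top",trayP(t,w)); q2=proj("side",trayP(t,w));print(ph,np.round((q-[260,160])*4),np.round((q2-[270,170])*6))
E
python3 fit.py
```

```text
[ 0.577   0.0546  0.0522 -0.1379]
[[0.4, 0.5], [0.0, 0.9], [-1.0, 0.1], [1.2, 0.6], [0.3, 0.2], [0.1, -0.4], [-0.1, 0.3], [-0.3, 0.4], [-0.7, 0.1], [-0.7, -0.2], [0.3, -0.9], [-1.0, 0.1]]
[ 0.4625 -0.3168  0.1897]
[[0.3, -0.7], [-0.4, -0.6], [-0.0, 3.2], [0.2, 2.4], [-0.9, -0.8], [-1.2, -0.9], [0.2, -0.3], [-1.0, 0.0], [2.6, 0.7]]
30 [[187.  31.]
 [219.  99.]] [[ 82.  90.]
 [182.  61.]]
35 [[183.  32.]
 [222.  98.]] [[ 81.  92.]
 [184.  60.]]
40 [[180.  33.]
 [226.  96.]] [[ 80.  93.]
 [184.  59.]]
45 [[177.  35.]
 [229.  95.]] [[ 80.  94.]
 [185.  58.]]
50 [[174.  37.]
 [232.  93.]] [[ 79.  95.]
 [185.  57.]]
55 [[171.  39.]
 [235.  91.]] [[ 80.  95.]
 [184.  57.]]
60 [[168.  41.]
 [237.  88.]] [[ 80.  96.]
 [183.  56.]]
65 [[166.  43.]
 [240.  86.]] [[ 81.  96.]
 [182.  56.]]
70 [[164.  46.]
 [242.  83.]] [[ 83.  97.]
 [180.  56.]]
75 [[162.  49.]
 [243.  80.]] [[ 85.  97.]
 [178.  56.]]
```

```bash
cat > ov.py <<'E'
from h import *
import cv2,sys
t=[.577,.0546,.0522,-.1379]; b=[float(v) for v in sys.argv[1:4]]; img=cv2.imread("pics/top0.png"); im2=cv2.imread("pics/side0.png")
h=22;c=np.array([[x,y,z] for z in(-h,h) for x,y in((75,28),(75,-28),(-75,-28),(-75,28))])/1e3@Ro.from_euler("z",b[2]).as_matrix().T+[b[0],b[1],.022]
out=[]
for n,im,o,s in(("top",img,(400,190),7),("side",im2,(340,165),7)):
    A=cv2.resize(im[o[1]:o[1]+70,o[0]:o[0]+55],None,fx=s,fy=s,interpolation=cv2.INTER_CUBIC)
    q=((proj(n,c)-o+.5)*s-.5).astype(np.int32)
    for k in(0,4): cv2.polylines(A,[q[k:k+4].reshape(-1,1,2)],True,(0,0,255) if k else (0,255,255),1)
    out.append(A)
cv2.imwrite("pics/ov.png",np.hstack(out))
E
python3 ov.py .4625 -.3168 .1897
```

```text
(no output)
```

View pics/ov.png

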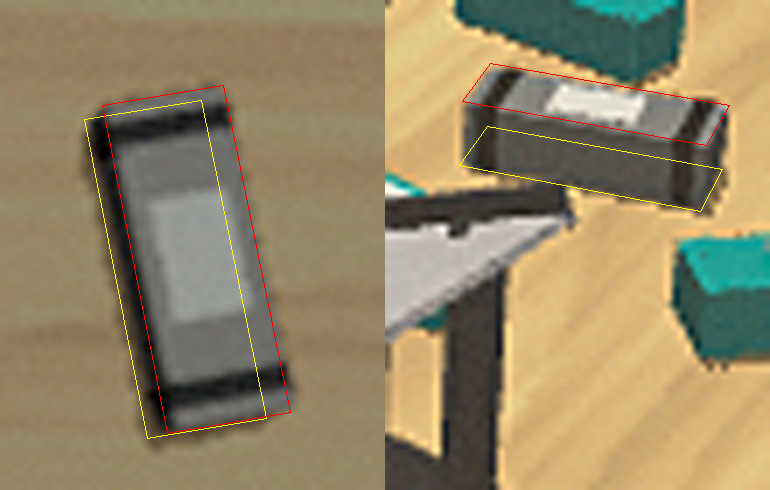

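Overlay: the predicted box matches the battery within about 1 px in both views, at (427,227) top. Its size and height agree, so I go for it.

```bash
cat > go.py <<'E'
# usage: go.py W x y z yaw   (tool down, world)  |  go.py T x y z yaw_about_tray_z(deg)  (TCP in tray mm, tool -z of tray)
from h import *
from workcell import sensors
import sys
t=[.577,.0546,.0522,-.1379]
def cur():
    s=sensors.read_state();return s,Ro.from_euler("xyz",s["tool_rot"]).as_matrix(),s["position"]
def trayTool(ang): # tool x = -tray x at ang=0, tool z = -tray z; turned by ang about tray z
    return trayR(t[3])@Ro.from_euler("z",ang,degrees=True).as_matrix()@np.diag([-1,1,-1])
if __name__=="__main__":
    a=[float(v) for v in sys.argv[2:6]];s,R0,p0=cur()
    if sys.argv[1]=="W": p1=np.array(a[:3]);R1=Ro.from_euler("xyz",[np.pi,0,a[3]]).as_matrix()
    else: p1=trayP(t,[np.array(a[:3])/1e3])[0];R1=trayTool(a[3])
    D=R0.T@R1
    print("t",s["time"],"target",np.round(p1,4),"q",np.round(s["q"],2))
    print("INC",np.round(Ro.from_matrix(D).as_rotvec(),4).tolist(),np.round(R0.T@(p1-p0),4).tolist())
    P=trayR(t[3]).T@(p0-np.array(t[:3]));print("tcp in tray mm",np.round(P*1e3,1),"ft",np.round(s["ft_force"],1),"w",round(s["width"],3))
E
python3 go.py W .4227 -.3256 .12 .19
```

```text
t 0.1 target [ 0.4227 -0.3256  0.12  ] q [ 1.29  0.71 -0.03  1.48  0.02  0.95 -0.08]
INC [-0.001, 0.0001, 0.0498] [0.3333, -0.158, 0.111]
tcp in tray mm [394.6 667.6  13.2] ft [-0.2 -0.6  1. ] w 0.999
```

>>> arm_command:
  increments:
    - [[0, 0, 0.05], [0.04, -0.02, 0.0], 1]
    - [[0, 0, 0.05], [0.09, -0.045, 0.0], 1]
    - [[0, 0, 0.05], [0.14, -0.068, 0.01], 1]
    - [[0, 0, 0.05], [0.19, -0.09, 0.03], 1]
    - [[0, 0, 0.05], [0.24, -0.114, 0.06], 1]
    - [[0, 0, 0.05], [0.29, -0.137, 0.09], 1]
    - [[0, 0, 0.05], [0.333, -0.158, 0.111], 1]
    - [[0, 0, 0.05], [0.333, -0.158, 0.111], 1]
    - [[0, 0, 0.05], [0.333, -0.158, 0.111], 1]

```text
time: 1.23
position: [0.422, -0.3264, 0.1203]
tool_rot: [3.142, 0.001, 0.189]
ft_force: [-0.2, -0.6, -0.4]
width: 1.008
gripper_force: 0.0
```

```bash
python3 - <<'E'
from workcell import snapshot
import cv2,numpy as np
a=snapshot("top")[160:290,360:490,::-1];b=snapshot("side")[130:260,310:440,::-1]
cv2.imwrite("pics/hov.png",cv2.resize(np.hstack([a,b]),None,fx=3,fy=3,interpolation=2))
E
python3 go.py W .4227 -.3256 .010 .19
```

```text
t 1.325 target [ 0.4227 -0.3256  0.01  ] q [ 0.57  0.81  0.05  1.77 -0.06  0.57 -0.72]
INC [0.0006, -0.0, -0.0018] [0.0011, -0.0012, 0.1107]
tcp in tray mm [120.7 399.2  19.3] ft [-0.6 -0.   0.3] w 0.999
```

View pics/hov.png

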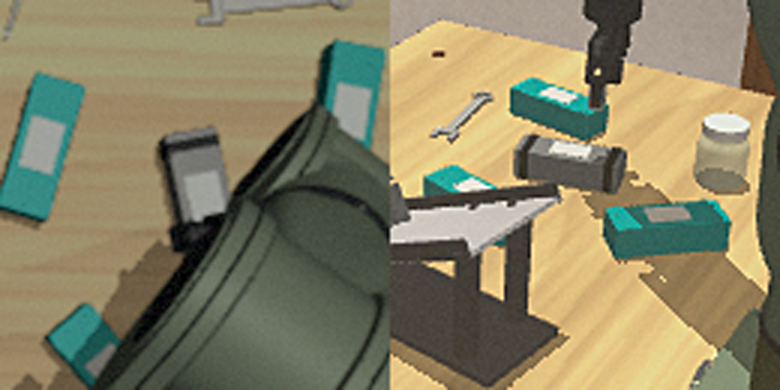

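The fingers are above the battery's near end (side crop about (600,100)), and the way down is clear. I descend and grip.

>>> arm_command:
  increments:
    - [[0, 0, 0], [0.001, -0.001, 0.04], 1]
    - [[0, 0, 0], [0.001, -0.001, 0.08], 1]
    - [[0, 0, 0], [0.001, -0.001, 0.1], 1]
    - [[0, 0, 0], [0.001, -0.001, 0.11], 1]
    - [[0, 0, 0], [0.001, -0.001, 0.11], 1]
    - [[0, 0, 0], [0.001, -0.001, 0.11], 0.0]
    - [[0, 0, 0], [0.001, -0.001, 0.11], 0.0]
    - [[0, 0, 0], [0.001, -0.001, 0.11], 0.0]
    - [[0, 0, 0], [0.001, -0.001, 0.11], 0.0]
    - [[0, 0, 0], [0.001, -0.001, 0.11], 0.0]
  grip_force: 100

```text
time: 2.58
position: [0.4237, -0.3253, 0.0115]
tool_rot: [3.14, -0.001, 0.19]
ft_force: [-2.1, 0.7, 16.6]
width: 0.637
gripper_force: 106.5
```

>>> arm_command:
  increments:
    - [[0, 0, 0], [0, 0, -0.01], 0]
    - [[0, 0, 0], [0, 0, -0.04], 0]
    - [[0, 0, 0], [0, 0, -0.09], 0]
    - [[0, 0, 0], [0, 0, -0.14], 0]
    - [[0, 0, 0], [0, 0, -0.19], 0]
    - [[0, 0, 0], [0, 0, -0.24], 0]
    - [[0, 0, 0], [0, 0, -0.27], 0]
    - [[0, 0, 0], [0, 0, -0.27], 0]
    - [[0, 0, 0], [0, 0, -0.27], 0]

```text
time: 3.7
position: [0.4228, -0.3244, 0.2793]
tool_rot: [-3.14, 0.001, 0.19]
ft_force: [0.7, -0.1, -6.3]
width: 0.635
gripper_force: 107.9
```

```bash
python3 - <<'E'
from workcell import snapshot
import cv2,numpy as np
b=snapshot("side")[60:200,330:470,::-1]; a=snapshot("top")[160:300,350:490,::-1]
cv2.imwrite("pics/lift.png",cv2.resize(np.hstack([a,b]),None,fx=2.8,fy=2.8,interpolation=2))
E
python3 go.py T 225 0 90 0
```

```text
t 3.8 target [0.4127 0.0774 0.2289] q [ 0.55  0.59  0.08  1.56 -0.05  1.   -0.74]
INC [0.0701, -0.4306, 0.3228] [0.0659, -0.3965, 0.0508]
tcp in tray mm [187.  396.7 163.1] ft [ 0.4 -0.3 -5.9] w 0.638
```

View pics/lift.png

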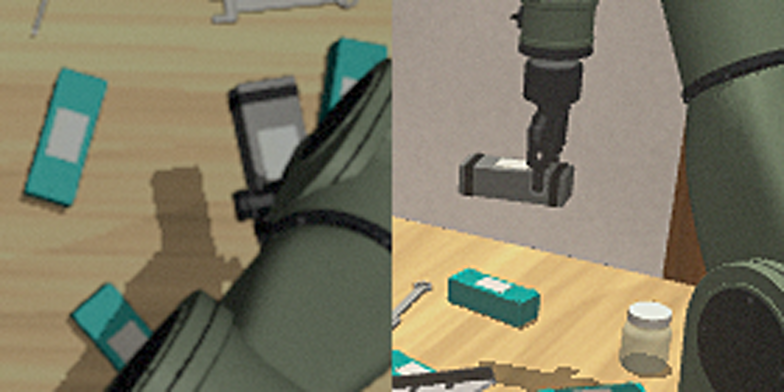

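The battery hangs level in the grip with about 35 mm behind the pads. I carry it over the tray.

>>> arm_command:
  increments:
    - [[0.009, -0.054, 0.04], [0.008, -0.03, -0.01], 0]
    - [[0.02, -0.11, 0.08], [0.018, -0.08, -0.01], 0]
    - [[0.03, -0.18, 0.13], [0.026, -0.13, -0.01], 0]
    - [[0.04, -0.25, 0.19], [0.034, -0.18, -0.01], 0]
    - [[0.05, -0.32, 0.24], [0.042, -0.23, 0.0], 0]
    - [[0.06, -0.39, 0.29], [0.05, -0.28, 0.01], 0]
    - [[0.07, -0.43, 0.323], [0.057, -0.33, 0.02], 0]
    - [[0.07, -0.43, 0.323], [0.062, -0.37, 0.035], 0]
    - [[0.07, -0.43, 0.323], [0.066, -0.396, 0.05], 0]
    - [[0.07, -0.43, 0.323], [0.066, -0.396, 0.05], 0]

```text
time: 5.05
position: [0.4128, 0.0782, 0.2289]
tool_rot: [3.14, 0.436, -0.136]
ft_force: [0.5, -0.6, -5.0]
width: 0.639
gripper_force: 108.1
```

```bash
python3 go.py T 222 0 25 0
```

```text
t 5.05 target [0.3882 0.0808 0.1687] q [-0.25  0.71  0.15  1.64 -0.22  1.23 -1.7 ]
INC [0.002, -0.0002, 0.0018] [0.003, 0.0006, 0.0651]
tcp in tray mm [225.   -0.8  90.1] ft [ 0.5 -0.6 -5. ] w 0.639
```

>>> arm_command:
  increments:
    - [[0.002, 0, 0.002], [0.003, 0.001, 0.03], 0]
    - [[0.002, 0, 0.002], [0.003, 0.001, 0.055], 0]
    - [[0.002, 0, 0.002], [0.003, 0.001, 0.065], 0]
    - [[0.002, 0, 0.002], [0.003, 0.001, 0.065], 0]

```text
time: 5.55
position: [0.3891, 0.0786, 0.1701]
tool_rot: [3.141, 0.434, -0.141]
ft_force: [0.5, -0.4, -4.8]
width: 0.641
gripper_force: 108.0
```

```bash
python3 - <<'E'
from workcell import snapshot
import cv2,numpy as np
b=snapshot("side")[140:265,265:405,::-1]; a=snapshot("top")[160:285,245:385,::-1]
cv2.imwrite("pics/al.png",cv2.resize(np.hstack([a,b]),None,fx=2.85,fy=2.85,interpolation=2))
E
python3 go.py T 212 0 14 0
```

```text
t 5.65 target [0.3925 0.0802 0.1545] q [-0.25  0.76  0.13  1.79 -0.24  1.03 -1.67]
INC [-0.0015, -0.0037, -0.0029] [0.0093, -0.0019, 0.0135]
tcp in tray mm [221.3   1.9  27.4] ft [-0.  -0.1 -5.4] w 0.635
```

View pics/al.png

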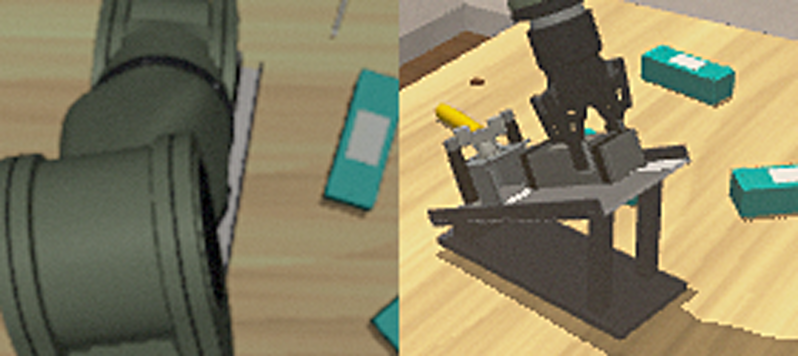

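The battery is in line with the sleeve in the side view, its leading end at (530,165) in front of the mouth at (520,160). I lower it to the floor and start sliding, watching the force.

>>> arm_command:
  increments:
    - [[-0.001, -0.003, -0.003], [0.005, -0.002, 0.007], 0]
    - [[-0.001, -0.003, -0.003], [0.01, -0.002, 0.011], 0]
    - [[-0.001, -0.003, -0.003], [0.01, -0.002, 0.0135], 0]
    - [[-0.001, -0.003, -0.003], [0.01, -0.002, 0.0135], 0]
    - [[-0.001, -0.003, -0.003], [0.02, -0.002, 0.0135], 0]
    - [[-0.001, -0.003, -0.003], [0.03, -0.002, 0.0135], 0]
    - [[-0.001, -0.003, -0.003], [0.035, -0.002, 0.0135], 0]

```text
time: 6.52
position: [0.4149, 0.0773, 0.1444]
tool_rot: [-3.14, 0.438, -0.137]
ft_force: [-4.8, 0.4, 35.8]
width: 0.641
gripper_force: 112.9
```

```bash
python3 go.py T 165 0 14 0
```

```text
t 6.525 target [0.4347 0.0743 0.1346] q [-0.23  0.84  0.13  1.72 -0.24  1.03 -1.66]
INC [-0.0009, 0.0014, 0.0005] [0.0223, 0.0002, 0.0004]
tcp in tray mm [187.3  -0.2  14.4] ft [-4.8  0.4 35.8] w 0.641
```

>>> arm_command:
  increments:
    - [[0, 0, 0], [0, 0, -0.001], 0]
    - [[0, 0, 0], [0.0, 0, -0.002], 0]
    - [[0, 0, 0], [0.006, 0, -0.002], 0]
    - [[0, 0, 0], [0.012, 0, -0.002], 0]
    - [[0, 0, 0], [0.018, 0, -0.002], 0]
    - [[0, 0, 0], [0.022, 0, -0.002], 0]

```text
time: 7.28
position: [0.4359, 0.0743, 0.1353]
tool_rot: [-3.141, 0.437, -0.138]
ft_force: [0.8, -0.0, -6.3]
width: 0.636
gripper_force: 108.5
```

```bash
python3 go.py T 135 0 16 0
```

```text
t 7.275 target [0.4625 0.0705 0.1238] q [-0.22  0.87  0.13  1.65 -0.24  1.06 -1.66]
INC [-0.0002, 0.0006, 0.0002] [0.0292, 0.0001, -0.0009]
tcp in tray mm [ 1.642e+02 -1.000e-01  1.510e+01] ft [ 0.8 -0.  -6.3] w 0.636
```

>>> arm_command:
  increments:
    - [[0, 0, 0], [0.008, 0, 0], 0]
    - [[0, 0, 0], [0.016, 0, 0], 0]
    - [[0, 0, 0], [0.024, 0, 0], 0]
    - [[0, 0, 0], [0.032, 0, 0], 0]
    - [[0, 0, 0], [0.038, 0, 0], 0]
    - [[0, 0, 0], [0.041, 0, 0], 0]

```text
time: 8.02
position: [0.4726, 0.0692, 0.1181]
tool_rot: [-3.141, 0.437, -0.138]
ft_force: [-0.7, 0.9, -5.1]
width: 0.631
gripper_force: 108.5
```

```bash
python3 go.py T 115 0 15.5 0
```

```text
t 8.025 target [0.4803 0.068  0.1148] q [-0.2   0.94  0.13  1.52 -0.23  1.13 -1.66]
INC [-0.0001, 0.0006, 0.0003] [0.0084, 0.0001, -0.0003]
tcp in tray mm [ 1.234e+02 -1.000e-01  1.520e+01] ft [-0.7  0.9 -5.1] w 0.631
```

Now I creep in until it touches the end stop.

>>> arm_command:
  increments:
    - [[0, 0, 0], [0.003, 0, 0], 0]
    - [[0, 0, 0], [0.006, 0, 0], 0]
    - [[0, 0, 0], [0.008, 0, 0], 0]
    - [[0, 0, 0], [0.01, 0, 0], 0]

```text
time: 8.52
position: [0.4795, 0.0684, 0.1145]
tool_rot: [-3.141, 0.442, -0.138]
ft_force: [-21.6, 2.4, 13.0]
width: 0.639
gripper_force: 109.1
```

The stop was met at TCP x ≈ 115 mm, as expected. I press down lightly and release.

>>> arm_command:
  increments:
    - [[0, 0, 0], [-0.001, 0, 0.0015], 0]
    - [[0, 0, 0], [-0.001, 0, 0.0015], 0]
    - [[0, 0, 0], [-0.001, 0, 0.0], 0.9]
    - [[0, 0, 0], [-0.001, 0, 0.0], 0.9]
    - [[0, 0, 0], [-0.001, 0, 0], 0.9]
    - [[0, 0, 0], [-0.001, 0, -0.02], 0.9]
    - [[0, 0, 0], [-0.001, 0, -0.06], 0.9]
    - [[0, 0, 0], [-0.001, 0, -0.11], 0.9]
    - [[0, 0, 0], [-0.001, 0, -0.15], 0.9]
    - [[0, 0, 0], [-0.001, 0, -0.15], 0.9]

```text
time: 9.78
position: [0.5446, 0.0591, 0.252]
tool_rot: [-3.141, 0.433, -0.138]
ft_force: [0.4, 0.3, -1.1]
width: 0.9
gripper_force: 0.0
```

```bash
python3 - <<'E'
from workcell import snapshot
import cv2,numpy as np
b=snapshot("side")[160:265,265:385,::-1]; a=snapshot("top")[160:265,255:375,::-1]
cv2.imwrite("pics/in.png",cv2.resize(np.hstack([a,b]),None,fx=3.3,fy=3.3,interpolation=2))
E
python3 go.py T 30 0 130 126;python3 go.py T 30 0 130 216
```

```text
t 9.875 target [0.6045 0.0508 0.1827] q [-0.17  0.9   0.16  1.07 -0.2   1.61 -1.71]
INC [-0.0012, 0.0004, -2.1988] [0.0846, 0.0001, 0.0346]
tcp in tray mm [ 1.146e+02 -1.000e-01  1.647e+02] ft [-0.4 -0.1 -0.1] w 0.903
t 9.875 target [0.6045 0.0508 0.1827] q [-0.17  0.9   0.16  1.07 -0.2   1.61 -1.71]
INC [0.0012, 0.0006, 2.5135] [0.0846, 0.0001, 0.0346]
tcp in tray mm [ 1.146e+02 -1.000e-01  1.647e+02] ft [-0.4 -0.1 -0.1] w 0.903
```

View pics/in.png

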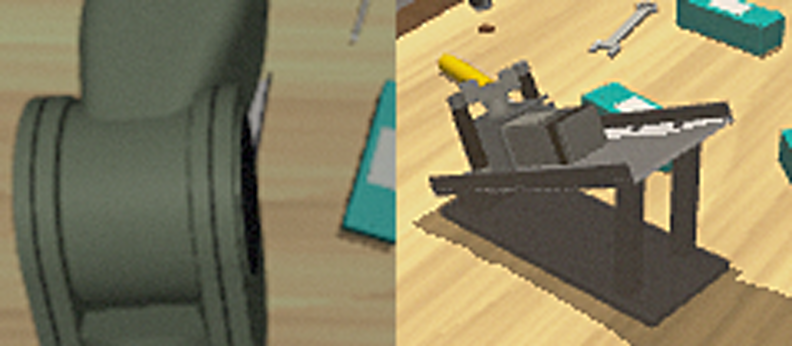

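The battery is seated in the sleeve (side crop (550,135)) and the wings stand at (470,95)–(520,75). I turn the wrist to the far end of its range so that one grip can do the whole turn.

>>> arm_command:
  increments:
    - [[0, 0, -0.18], [0.01, 0, 0], 0.35]
    - [[0, 0, -0.36], [0.02, 0, 0], 0.35]
    - [[0, 0, -0.54], [0.03, 0, 0], 0.35]
    - [[0, 0, -0.72], [0.04, 0, 0], 0.35]
    - [[0, 0, -0.9], [0.05, 0, 0.0], 0.35]
    - [[0, 0, -1.08], [0.06, 0, 0.0], 0.35]
    - [[0, 0, -1.26], [0.07, 0, 0.0], 0.35]
    - [[0, 0, -1.44], [0.08, 0, 0.01], 0.35]
    - [[0, 0, -1.62], [0.0845, 0, 0.02], 0.35]
    - [[0, 0, -1.8], [0.0845, 0, 0.034], 0.35]

```text
time: 11.12
position: [0.6043, 0.0511, 0.1822]
tool_rot: [-2.714, -0.099, 1.647]
ft_force: [0.0, -1.0, -0.4]
width: 0.349
gripper_force: 0.0
```

>>> arm_command:
  increments:
    - [[0, 0, -0.18], [0, 0, 0], 0.35]
    - [[0, 0, -0.36], [0, 0, 0], 0.35]
    - [[0, 0, -0.54], [0, 0, 0], 0.35]
    - [[0, 0, -0.72], [0, 0, 0], 0.35]
    - [[0, 0, -0.9], [0, 0, 0], 0.35]
    - [[0, 0, -1.08], [0, 0, 0], 0.35]
    - [[0, 0, -1.26], [0, 0, 0], 0.35]
    - [[0, 0, -1.44], [0, 0, 0], 0.35]
    - [[0, 0, -1.62], [0, 0, 0], 0.35]
    - [[0, 0, -1.8], [0, 0, 0], 0.35]

```text
time: 12.38
position: [0.6044, 0.0512, 0.1829]
tool_rot: [2.935, -0.389, -2.773]
ft_force: [-0.7, -0.0, 0.4]
width: 0.345
gripper_force: 0.0
```

```bash
python3 - <<'E'
from workcell import snapshot
import cv2,numpy as np
b=snapshot("side")[130:235,255:375,::-1]
cv2.imwrite("pics/nut.png",cv2.resize(b,None,fx=5.5,fy=5.5,interpolation=2))
E
python3 go.py T 30 0 76 216
```

```text
t 12.425 target [0.5819 0.0539 0.1338] q [ 0.11  1.14 -0.74  0.81  0.45  1.75  1.5 ]
INC [0.0006, -0.0018, -0.1531] [-0.0001, -0.0004, 0.0541]
tcp in tray mm [ 30.2  -0.3 130.1] ft [-0.7 -0.5 -0.2] w 0.356
```

View pics/nut.png

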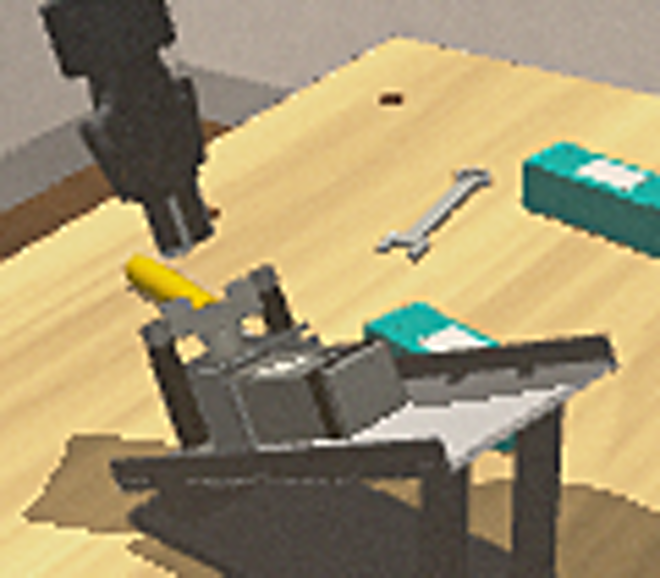

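The gripper is above the nut, the wings at (180,310)–(240,290) with the fuse on each side clear. I descend with the partly open gripper.

>>> arm_command:
  increments:
    - [[0, 0, -0.153], [0, 0, 0.0], 0.35]
    - [[0, 0, -0.153], [0, 0, 0.0], 0.35]
    - [[0, 0, -0.153], [0, 0, 0.012], 0.35]
    - [[0, 0, -0.153], [0, 0, 0.024], 0.35]
    - [[0, 0, -0.153], [0, 0, 0.036], 0.35]
    - [[0, 0, -0.153], [0, 0, 0.046], 0.35]
    - [[0, 0, -0.153], [0, 0, 0.054], 0.35]
    - [[0, 0, -0.153], [0, 0, 0.054], 0.35]

```text
time: 13.42
position: [0.5821, 0.054, 0.1346]
tool_rot: [2.88, -0.354, -2.622]
ft_force: [0.3, -0.2, -0.2]
width: 0.351
gripper_force: 0.0
```

>>> arm_command:
  increments:
    - [[0, 0, 0], [0, 0, 0], 0.25]
    - [[0, 0, 0], [0, 0, 0], 0.15]
    - [[0, 0, 0], [0, 0, 0], 0]
    - [[0, 0, 0], [0, 0, 0], 0]
    - [[0, 0, 0], [0, 0, 0], 0]
  grip_force: 40

```text
time: 14.05
position: [0.5825, 0.0541, 0.1352]
tool_rot: [2.88, -0.353, -2.621]
ft_force: [2.6, -1.0, 5.7]
width: 0.091
gripper_force: 42.7
```

```bash
python3 go.py T 30 0 76 216
```

```text
t 14.05 target [0.5819 0.0539 0.1338] q [ 0.15  1.15 -0.77  0.99  0.48  1.59  1.57]
INC [0.0003, 0.0004, -0.0167] [0.0001, -0.0002, 0.0016]
tcp in tray mm [30.1 -0.2 77.6] ft [ 2.6 -1.   5.7] w 0.091
```

It holds the wings (about 9 mm). Now I turn clockwise.

>>> arm_command:
  increments:
    - [[0, 0, 0.1], [0, 0, -0.001], 0]
    - [[0, 0, 0.25], [0, 0, -0.001], 0]
    - [[0, 0, 0.4], [0, 0, -0.001], 0]
    - [[0, 0, 0.55], [0, 0, -0.001], 0]
    - [[0, 0, 0.7], [0, 0, -0.001], 0]
    - [[0, 0, 0.85], [0, 0, -0.001], 0]
    - [[0, 0, 1.0], [0, 0, -0.001], 0]
    - [[0, 0, 1.15], [0, 0, -0.001], 0]
    - [[0, 0, 1.3], [0, 0, -0.001], 0]
    - [[0, 0, 1.3], [0, 0, -0.001], 0]

```text
time: 15.3
position: [0.5825, 0.0536, 0.1353]
tool_rot: [-2.852, -0.333, 2.267]
ft_force: [-1.3, -3.3, -7.7]
width: 0.092
gripper_force: 41.0
```

```bash
python3 go.py T 30 0 77 90; python3 -c "
from workcell import sensors;print(sensors.read_state()['ft_torque'])"
```

```text
t 15.3 target [0.5823 0.0539 0.1347] q [ 0.05  1.1  -0.44  0.99  0.23  1.52  0.44]
INC [-0.0015, 0.0005, 0.8828] [0.0, 0.0002, 0.0007]
tcp in tray mm [30.1  0.2 77.7] ft [-1.3 -3.3 -7.7] w 0.092
[-0.68296204 -0.82805334  0.14351355]
```

>>> arm_command:
  increments:
    - [[0, 0, 0.12], [0, 0, 0], 0]
    - [[0, 0, 0.26], [0, 0, 0], 0]
    - [[0, 0, 0.4], [0, 0, 0], 0]
    - [[0, 0, 0.54], [0, 0, 0], 0]
    - [[0, 0, 0.68], [0, 0, 0], 0]
    - [[0, 0, 0.78], [0, 0, 0], 0]
    - [[0, 0, 0.84], [0, 0, 0], 0]
    - [[0, 0, 0.88], [0, 0, 0], 0]
    - [[0, 0, 0.88], [0, 0, 0], 0]

```text
time: 16.42
position: [0.5822, 0.0535, 0.1354]
tool_rot: [-2.703, -0.002, 1.438]
ft_force: [-3.8, -3.6, -5.5]
width: 0.091
gripper_force: 41.1
```

```bash
python3 go.py T 30 0 77 90; python3 -c "
from workcell import sensors;print(sensors.read_state()['ft_torque'])"
```

```text
t 16.425 target [0.5823 0.0539 0.1347] q [-0.02  1.08 -0.2   1.    0.06  1.49 -0.31]
INC [-0.0021, 0.0009, 0.0057] [0.0003, 0.0004, 0.0007]
tcp in tray mm [30.4  0.3 77.7] ft [-3.8 -3.6 -5.5] w 0.091
[-0.81825381 -0.31267483  0.35281674]
```

Close to the expected tight angle; I push slightly further to confirm the hard stop.

>>> arm_command:
  increments:
    - [[0, 0, 0.04], [0, 0, 0], 0]
    - [[0, 0, 0.08], [0, 0, 0], 0]
    - [[0, 0, 0.12], [0, 0, 0], 0]
    - [[0, 0, 0.12], [0, 0, 0], 0]
  grip_force: 60

```text
time: 16.92
position: [0.5823, 0.0536, 0.1356]
tool_rot: [-2.706, 0.049, 1.329]
ft_force: [-2.2, -5.6, -3.8]
width: 0.082
gripper_force: 83.6
```

```bash
python3 go.py T 30 0 77 90; python3 -c "
from workcell import sensors;print(sensors.read_state()['ft_torque'])"
```

```text
t 16.925 target [0.5823 0.0539 0.1347] q [-0.04  1.08 -0.17  1.    0.03  1.49 -0.41]
INC [-0.0017, 0.0011, -0.1146] [0.0003, 0.0004, 0.0008]
tcp in tray mm [30.4  0.3 77.8] ft [-2.2 -5.6 -3.8] w 0.082
[-0.6271569  -0.18810385  1.87614205]
```

The torque jumped to 1.9 N m, so the stop is reached. I release and retreat.

>>> arm_command:
  increments:
    - [[0, 0, -0.06], [0, 0, 0], 0]
    - [[0, 0, -0.06], [0, 0, 0], 0.35]
    - [[0, 0, -0.06], [0, 0, 0], 0.35]
    - [[0, 0, -0.06], [0, 0, 0], 0.35]
    - [[0, 0, -0.06], [0, 0, -0.02], 0.35]
    - [[0, 0, -0.06], [0, 0, -0.06], 0.35]
    - [[0, 0, -0.06], [0, 0, -0.11], 0.35]
    - [[0, 0, -0.06], [0, 0, -0.13], 0.35]
    - [[0, 0, -0.06], [0, 0, -0.13], 0.35]

```text
time: 18.05
position: [0.6381, 0.0468, 0.2537]
tool_rot: [-2.712, 0.022, 1.381]
ft_force: [-1.1, -0.5, -0.7]
width: 0.351
gripper_force: 0.0
```

```bash
python3 go.py T 30 0 77 90; python3 - <<'E'
from h import *
from workcell import snapshot
import cv2
im=snapshot("side")[:,:,::-1].copy(); t=[.577,.0546,.0522,-.1379]
o=(265,160);b=cv2.resize(im[160:250,265:370],None,fx=7,fy=7,interpolation=2)
for L in([[150,-28,44],[150,28,44],[150,28,0],[150,-28,0]],[[30,-33,99],[30,33,99]]):
    q=((proj("side",trayP(t,np.array(L)/1e3))-o+.5)*7).astype(np.int32)
    cv2.polylines(b,[q.reshape(-1,1,2)],len(L)>2,(0,0,255),1)
cv2.imwrite("pics/end.png",b)
E
```

```text
t 18.05 target [0.5823 0.0539 0.1347] q [-0.07  1.15 -0.06  0.39 -0.06  2.02 -0.31]
INC [0.0064, -0.002, -0.0568] [-0.001, -0.0015, 0.1316]
tcp in tray mm [ 29.3  -0.7 208.6] ft [-1.1 -0.5 -0.7] w 0.351
```

View pics/end.png

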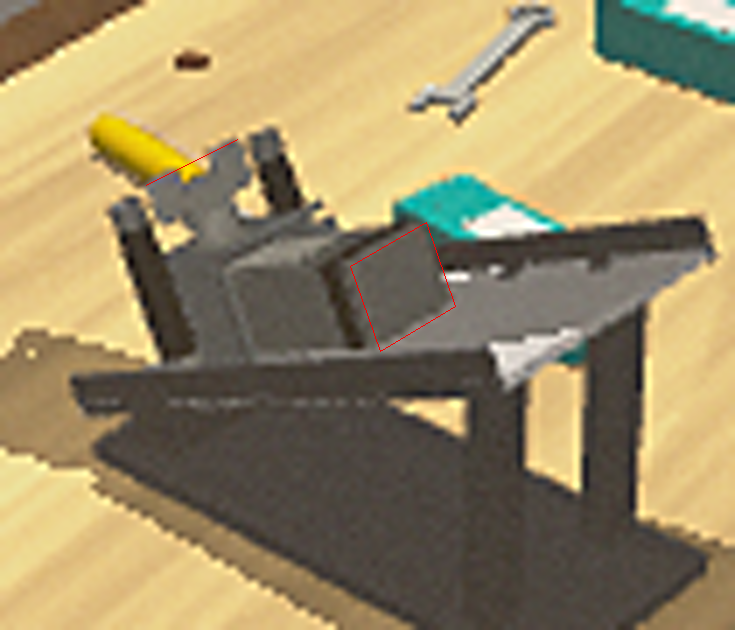

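The battery's end face (400,290) and the wings (148,185)–(237,140) coincide with their predicted home and tight positions. I ease joint 6 off its limit and hand in.

>>> arm_command:
  increments:
    - [[0, 0, 0], [0, 0, 0.02], 0.35]
    - [[0, 0, 0], [0, 0, 0.04], 0.35]
    - [[0, 0, 0], [0, 0, 0.04], 0.35]

```text
time: 18.48
position: [0.6189, 0.0488, 0.2169]
tool_rot: [-2.704, 0.024, 1.381]
ft_force: [0.5, -0.3, 1.3]
width: 0.351
gripper_force: 0.0
```

```bash
python3 -c "
from workcell import job_done;print(job_done())"
```

```text
the job is handed in; nothing more can be done
None
```

I handed the job in at about 18.5 s of robot time: the battery is against the end stop, the wing nut is turned to its hard stop and the gripper has let go. The side camera and the force readings agree with this, but no score was returned.

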